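# Repair cafe: clear the contact grill's lid and hold it at its balance point

## Robot

A 6-joint arm with a two-finger parallel gripper is mounted at the origin on the work surface. World frame = base frame: x ahead of the robot, y to its left, z up, the work surface at z = 0. Lengths are in mm, angles in degrees, forces in N, time in s.
With the tool pointing down it reaches from about 425 to 1125 mm from the base axis. Payload 14.9 kg.
Tool frame: the origin (TCP) lies at the very end of the fingers, on their centre line; the grasp point (between the pads) lies 19 mm behind it; z points along the fingers, y is the line along which they close (so a half turn about z gives the same grasp; the last joint's range is limited). The gripper opens to 91 mm and grips with 3 to 60 N. Pads are 32 mm wide; open, the fingers measure 118 mm over their backs; the gripper's body (76 mm by 178 mm) begins 60 mm behind the grasp point.
Start: joints at [-1.908, 21.709, 99.362, -0, 58.929, -1.908], TCP at [700.013, -0.006, 213.932] pointing down, gripper open.
Joint ranges: [-158.91, 158.91], [-42.39, 125.64], [0.06, 152.35], [-60.88, 240.88], [17.5, 164.5], [-176.32, 176.32]. Speed limits (degrees/s): [108.29, 108.29, 136.94, 180, 180, 180].

## Interface

Orientations are given as [roll, pitch, yaw] about the fixed x, y, z axes, in that order (R = Rz(yaw) Ry(pitch) Rx(roll)).
In Python, from station import env, viewer, finish_job, recognise gives the robot as it stands. The module is installed in compiled form; this text tells all that it offers.
- The arm moves only by the tool apply_moves, never from a script. Its argument "rows" is a list of rows, each a list of 2 entries, a list of its own where there are three numbers: the shift along the tool's x, y, z in m, then the turn about the tool's z in rad. In form: [[[dx, dy, dz], spin], ...]. A call has exactly 8 rows; each row shifts and turns the commanded pose from where the row before left it, along the tool's axes as they then stand; what a row does not reach is not made up. A row lasts 1/10 s, in which the tool goes at most 50 mm and 8.59 degrees, less where a joint would pass 70% of its speed; a pose out of reach is approached as far as the arm can. A call is refused whole if a number of a shift passes 0.05 or a number of a turn 0.15, either way. A call with a gripper value outside its range is refused whole. "hand" is the opening in per cent of the stroke, from 0 (shut) to 100 (fully open), set as the call begins (left out, the last holds). The fingers move at their own pace and stop on an object; "grip_force" is the grip in N (left out, the last holds). Time passes only in rows, so rows that do not move let the fingers close, or fill a call up. It gives the time, the measured TCP pose, the force, the opening and the grip force at its end, in the units of the state.
- env.state(): the state, without advancing time (a new reading comes with each control period).
- viewer.camera(name): name is "scene" or "side" or "wrist"; returns a dict with "image" (400x640x3 uint8, red, green, blue), "K" (3x3 intrinsics, pixels), "extrinsics" (4x4, takes a point from world to camera coordinates); the wrist camera has in their place "hand_eye" (4x4, takes a point from camera to tool coordinates, whose origin is the TCP and whose axes are the flange's). Camera axes: x right, y down, z forward; pixel columns grow to the right and rows downward; lengths in mm; the calibration is good to about 2 mm. A picture is of the moment at which its call begins: read the wrist's pose just before it. There is no depth.
- finish_job(): hands the job in; it is judged then, once.
Trained networks look in a picture, given as the dict that the camera call returned (one of the last four; its "shot" number tells which), for a name from the list of things; names that differ only in an ending like _2 or _b are one class to them, and where a whole thing is asked for, a point or a joint stands for the part that bears it (a point fixed in the world has none). Each returns a list of dicts, best first, with "confidence" (0 to 1); they miss things now and then, are a little off and sometimes report something else, mostly with a low value. They report only what shows in the picture. A call takes as long as a camera call. They do not tell look-alikes from the thing itself.
- recognise(picture, thing): "rect" ([left, top, right, bottom] in pixels, round what is visible of it).
The state is a dict: "clock": time; "joints": joint angles; "dq": joint speeds; "joint_torque": joint torques, N m; "ee_pos": TCP position; "orientation": TCP orientation; "ft_force": force on the tool from outside, world axes, zero at the start; "wrist_torque": the same for the moment, N m; "gripper_width": finger opening in mm; "grasp_force": force on a finger pad.
Only numpy, scipy, OpenCV 4.12 (cv2) and the standard library are available. Lean on these libraries where they do the work, as an engineer would, in place of code of your own. Each camera call takes 0.05 s, during which the arm holds its last target. There are 200 camera calls.

## Task

The two thermostats on the contact grill's closed lid have been tested: set the one with the round label (good) down flat in the rectangular parts tray and the one with the narrow strip label (scrap) down flat in the round tin lid, label up, without dropping them. Then grip the lid's bar handle, swing the lid up to its balance point, slightly past upright, where it would tip neither shut nor open, and hold it still there for the hinge to be worked on; do not let it fall open, leave everything else on the table where it is, and finish while still gripping the bar.

Things in the scene. Friction and masses are not known exactly. Their poses are not given: they have to be found in the camera images.
- thermo_disc_mid (a point): centre (half-way up, 13 mm above its underside) of the good thermostat: black block 56 x 36 x 26 mm (x, y, z), 70 g, with a round white paper label, 32 mm across, flat on its top (+z). A brass spindle stub, 6 mm thick, sticks out 14 mm from the +x end, two small brass blades 8 mm from the -x end: grip it across y (36 mm). Starts label up on the grill's closed lid, 102 mm above the table.
- thermo_strip_mid (a point): centre (half-way up) of the scrap thermostat: the same block, size, spindle and start, but its white paper label is a narrow strip, 52 x 9 mm, along x on its top.
- parts_tray: shallow open grey plastic tray, fixed to the table, outside 130 mm along its x and 160 mm along its y, 20 mm high, walls 4 mm, inner floor about 4 mm above the table. Origin at the centre of its underside. It stands to the left or the right of the grill.
- tin_lid: shallow round aluminium tin lid lying open side up, fixed to the table, 160 mm across, 18 mm high, walls 3 mm, inner floor 4 mm above the table. Origin at the centre of its underside. It stands on the other side of the grill from the tray.
- bar (a point): the lid's handle: round black bar 14 mm thick, 174 mm free length between its two arms, parallel to the hinge, in front of the lid. Origin at the bar's centre; y runs along the bar; with the lid shut x points level from the bar to the hinge and z up; these axes turn with the lid. The bar stands 88 mm above the table with the lid shut, with a free gap of 43 mm between it and the lid's front edge, and may turn between the fingers.
- lid (a joint): angle of the grill's lid about its hinge, rad: 0 shut (lid level), growing as it opens, 1.57 lid upright, 2.0 fully open against its stop, leaning back. The hinge turns freely and does not stay: the lid with bar weighs about 0.8 kg, its centre of gravity is 107 mm in front of the hinge and 8 mm below it when shut, so it balances at 1.65 rad (about 4.5 degrees past upright) and falls shut before that, open after it.
- hinge (a point): point on the lid's hinge axis, midway along it, 88 mm above the table. The bar's axis circles it at 245 mm, level with it when the lid is shut. Same axes as the grill: x from front to back, y along the hinge, to the left seen from the front. The grill is a low black and steel press, 200 mm deep (without the bar) and 260 mm wide, fixed to the table; its lid is 185 mm deep, 236 mm wide, 14 mm above the hinge axis when shut.
Things that resemble listed ones, but are neither listed nor needed, are in the scene too. Leave any pink look-alike of the part that bears thermo_strip_mid alone.

How it is judged (in metres and radians):
On the way, in this order (a step that is already met when the one before it is completed fails the run):
1. both thermostats lie flat, label up and let go in their own places, with the lid still shut (x of thermo_disc_mid in the frame of parts_tray between -0.061 and 0.061 m and y of thermo_disc_mid in the frame of parts_tray between -0.076 and 0.076 m and height (world z) of each of thermo_disc_mid, thermo_strip_mid below 0.023 m and angle between each of thermo_disc_mid, thermo_strip_mid's own z axis and vertical below 0.15 rad and horizontal distance between thermo_strip_mid and tin_lid below 0.075 m and contact force between the fingers and thermo_disc below 0.05 N and contact force between the fingers and thermo_strip below 0.05 N and linear speed of each of thermo_disc, thermo_strip below 0.03 m/s and value of joint lid below 0.05 rad), for 0.2 s.
2. the lid is on its way up, swung by its gripped bar (contact force between the fingers and lid_c5 above 1 N and value of joint lid between 0.5 and 1.3 rad), for 0.05 s.
3. the lid is held by its bar at the balance point (contact force between the fingers and lid_c5 above 1 N and value of joint lid between 1.57 and 1.73 rad), for 0.2 s.
At the end, for the whole second after the job is handed in: Fingers grip the bar (1 N or more); the lid is still (under 0.05 rad/s) within 0.08 rad of balance (joint lid 1.57 to 1.73). Round-label thermostat in the tray, strip-label one in the tin lid, each at rest, flat, label up (0.15 rad), let go (all of step 3 and velocity of joint lid between -0.05 and 0.05 rad/s and x of thermo_disc_mid in the frame of parts_tray between -0.061 and 0.061 m and y of thermo_disc_mid in the frame of parts_tray between -0.076 and 0.076 m and height (world z) of each of thermo_disc_mid, thermo_strip_mid below 0.023 m and angle between each of thermo_disc_mid, thermo_strip_mid's own z axis and vertical below 0.15 rad and horizontal distance between thermo_strip_mid and tin_lid below 0.075 m and contact force between the fingers and thermo_disc below 0.05 N and contact force between the fingers and thermo_strip below 0.05 N and linear speed of each of thermo_disc, thermo_strip below 0.03 m/s); the arm keeps its last pose, push and grip.
It fails at once if a bystander is moved by more than 30 mm (distance of any of screwdriver, tape_roll, screw_jar, mug, bit_case, brush, spare_knob from where it was at the start of the episode above 0.03 m).
It fails at once if a thermostat is dropped or thrown (faster than 0.9 m/s, a fall of some 40 mm, out of the fingers) ((linear speed of thermo_disc above 0.9 m/s and contact force between the fingers and thermo_disc below 0.05 N) or (linear speed of thermo_strip above 0.9 m/s and contact force between the fingers and thermo_strip below 0.05 N)).
It fails at once if the lid falls open past its balance point (joint lid over 1.9 rad) (value of joint lid above 1.9 rad).
It also fails if it takes over 70 s, if anything falls off the work surface, if the arm or the gripper's body presses on something with over 40 N, if the wrist force passes 120 N, or if a joint passes its speed limit or range.

## Working session

There is one attempt and no reset: what is moved stays moved. The work goes in short steps, Python scripts to look and compute and a tool call to move; the robot and the scene stay as the last step left them, time stands still between calls to the robot, and variables do not carry over. Pictures are saved under pics/ and viewed, at most 10 in all, crops included, and the job is handed in when it is done.

Besides the shell and the picture viewer there is one more tool, called after "Call:" by a JSON object that holds its "fn" and its "kwargs", one argument or row to a line. apply_moves: Moves the arm, as the interface text tells. Its arguments: {"type":"object","properties":{"rows":{"type":"array","items":{"type":"array"}},"hand":{"type":"number"},"grip_force":{"type":"number"}},"required":["rows"]}

```bash
mkdir -p pics; cat > h.py <<'E'
import numpy as np, cv2
from station import env, viewer, recognise
from scipy.spatial.transform import Rotation as R
def ray(p,uv,T=None):
    K=np.array(p["K"]);d=np.linalg.inv(K)@[uv[0],uv[1],1]
    if "extrinsics" in p:
        E=np.linalg.inv(np.array(p["extrinsics"]))
    else: E=T@np.array(p["hand_eye"])
    return E[:3,3],E[:3,:3]@d
def at(p,uv,z,T=None):
    o,d=ray(p,uv,T);return o+d*(z-o[2])/d[2]
def tool(s):
    T=np.eye(4);T[:3,:3]=R.from_euler('xyz',s["orientation"],degrees=True).as_matrix();T[:3,3]=s["ee_pos"];return T
def save(p,n): cv2.imwrite('pics/'+n,cv2.cvtColor(p["image"],cv2.COLOR_RGB2BGR))
def proj(p,X):
    E=np.array(p["extrinsics"]);c=E[:3,:3]@X+E[:3,3];u=np.array(p["K"])@c;return u[:2]/u[2]
E
python3 - <<'E'
from h import *
np.set_printoptions(precision=1,suppress=True)
H=dict(thermo_disc_mid=102,thermo_strip_mid=102,parts_tray=10,tin_lid=9,bar=88,lid=90)
s=env.state();print(s)
for c in("scene","side"):
    p=viewer.camera(c);save(p,c+'.png');print(c,np.array(p["extrinsics"]))
    for n,z in H.items():
        for r in recognise(p,n)[:4]:
            b=r["rect"];print(n,np.round(b),round(r["confidence"],2),at(p,((b[0]+b[2])/2,(b[1]+b[3])/2),z))
E
```

```text
{'clock': 0.0, 'joints': array([-1.9, 21.7, 99.4, -0. , 58.9, -1.9]), 'dq': array([ 0., -0.,  0.,  0., -0.,  0.]), 'joint_torque': array([  0. , -76.4, -43.4,   0.1,   0. ,  -0. ]), 'ee_pos': array([699.6,   0. , 213.3]), 'orientation': array([-179.9,   -0. ,   90. ]), 'ft_force': array([ 0. , -0.8, -0.5]), 'wrist_torque': array([-0. , -0. ,  0.1]), 'grasp_force': 0.0, 'gripper_width': 91.36728827404177}
scene [[   0.1    1.    -0.  -119.1]
 [   0.8   -0.1   -0.6 -334.2]
 [  -0.6    0.1   -0.8 1613.6]
 [   0.     0.     0.     1. ]]
thermo_disc_mid [263. 216. 277. 240.] 0.7 [615.4 -55.5 102. ]
thermo_strip_mid [439. 151. 469. 170.] 0.81 [447.7 454.8 102. ]
thermo_strip_mid [309. 195. 326. 219.] 0.7 [563.2  66.8 102. ]
thermo_strip_mid [460. 208. 483. 229.] 0.7 [639.4 444.  102. ]
parts_tray [375. 167. 445. 214.] 0.64 [465.6 341.6  10. ]
parts_tray [243. 174. 346. 263.] 0.53 [529.3   5.6  10. ]
tin_lid [132. 196. 190. 243.] 0.57 [ 493.3 -358.8    9. ]
bar [244. 173. 346. 263.] 0.79 [582.8   7.8  88. ]
lid [244. 172. 349. 268.] 0.76 [589.7  10.5  90. ]
side [[   1.    -0.3    0.  -506.8]
 [  -0.2   -0.6   -0.8  185.3]
 [   0.2    0.7   -0.6 1336.3]
 [   0.     0.     0.     1. ]]
thermo_disc_mid [350. 195. 370. 214.] 0.86 [625.8 -50.6 102. ]
thermo_strip_mid [323. 175. 344. 190.] 0.71 [584.6  72.  102. ]
thermo_strip_mid [292. 132. 310. 145.] 0.66 [553.5 346.  102. ]
parts_tray [252. 145. 303. 182.] 0.64 [468.5 350.5  10. ]
parts_tray [350. 194. 373. 216.] 0.64 [673.6  48.2  10. ]
tin_lid [315. 292. 382. 352.] 0.85 [ 485.5 -364.4    9. ]
bar [283. 170. 391. 236.] 0.95 [570.5  -9.7  88. ]
lid [284. 168. 390. 235.] 0.89 [571.3  -5.7  90. ]
```

```bash
python3 - <<'E'
import cv2,numpy as np
a=cv2.imread('pics/scene.png')[130:290,110:510];b=cv2.imread('pics/side.png')[110:370,200:460]
a=cv2.resize(a,(800,320),interpolation=cv2.INTER_CUBIC)
cv2.imwrite('pics/a2.png',a);cv2.imwrite('pics/b2.png',cv2.resize(b,(600,600),interpolation=cv2.INTER_CUBIC))
E
```

```text
(no output)
```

View pics/a2.png

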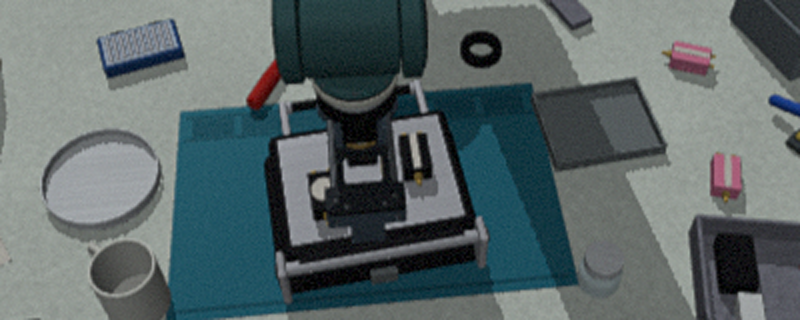

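View pics/b2.png

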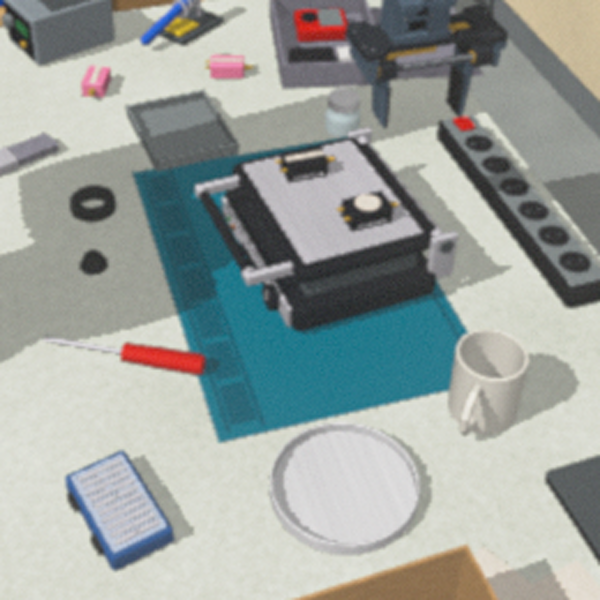

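The crops show the disc thermostat at scene pixel (270,228) and the strip one at (317,207), both on the lid. The look-alikes are the two pink blocks on the table, at (455,160) and (472,218), so I rule those out. The tray is at +y and the tin lid at -y. The bar is on the robot side and the hinge is on the far side. I'll move up for a close wrist view.

Call:
{"fn": "apply_moves", "kwargs": {
  "rows": [
    [[0,-0.025,-0.04],0],
    [[0,-0.025,-0.04],0],
    [[0,-0.025,-0.04],0],
    [[0,-0.025,-0.04],0],
    [[0,0,0],0],
    [[0,0,0],0],
    [[0,0,0],0],
    [[0,0,0],0]
  ],
  "hand": 75
}}

```text
clock: 1.5
ee_pos: [599.9, 0.0, 372.4]
orientation: [-179.9, -0.0, 90.0]
ft_force: [0.4, 0.4, -0.8]
gripper_width: 68.4
grasp_force: 0.0
```

```bash
python3 - <<'E'
from h import *
np.set_printoptions(precision=1,suppress=True)
s=env.state();T=tool(s);print(s["ee_pos"],s["orientation"],s["gripper_width"])
p=viewer.camera("wrist");save(p,'w1.png');print(np.array(p["hand_eye"]),np.array(p["K"]))
import pickle;pickle.dump((dict(K=p["K"],hand_eye=p["hand_eye"]),T),open('w1.pkl','wb'))
for n,z in dict(thermo_disc_mid=102,thermo_strip_mid=102,bar=88,lid=95).items():
    for r in recognise(p,n)[:3]:
        b=r["rect"];print(n,np.round(b),round(r["confidence"],2),at(p,((b[0]+b[2])/2,(b[1]+b[3])/2),z,T))
E
```

```text
[599.9   0.  372.4] [-179.9   -0.    90. ] 68.40095610986805
[[   0.    -1.    -0.2   67.8]
 [   1.     0.     0.     1.1]
 [  -0.    -0.2    1.  -170.8]
 [   0.     0.     0.     1. ]] [[349.7   0.  324.7]
 [  0.  349.7 204.3]
 [  0.    0.    1. ]]
thermo_disc_mid [312. 195. 376. 232.] 0.66 [626.1 -52.4 102. ]
thermo_strip_mid [276. 106. 340. 136.] 0.72 [580.4  65.2 102. ]
bar [186.  63. 403. 256.] 0.6 [561.5  16.8  88. ]
lid [190.  64. 404. 259.] 0.78 [565.3  15.3  95. ]
```

View pics/w1.png

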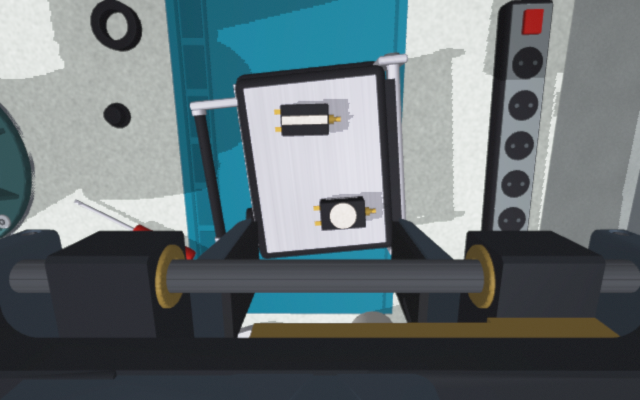

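The wrist view shows the strip thermostat at (305,120), the disc at (343,215), the black bar on the left from (200,110) to (220,240), and the hinge tube on the right.

```bash
python3 - <<'E'
from h import *
import pickle
np.set_printoptions(precision=1,suppress=True)
p,T=pickle.load(open('w1.pkl','rb'))
g=cv2.cvtColor(cv2.imread('pics/w1.png'),cv2.COLOR_BGR2GRAY)
hsv=cv2.cvtColor(cv2.imread('pics/w1.png'),cv2.COLOR_BGR2HSV)
def blob(m,x0,y0,x1,y1):
    k=np.zeros_like(m);k[y0:y1,x0:x1]=m[y0:y1,x0:x1]
    n,l,st,c=cv2.connectedComponentsWithStats(k);i=1+np.argmax(st[1:,4])
    return cv2.boxPoints(cv2.minAreaRect(np.argwhere(l==i)[:,::-1].astype(np.float32)))
dark=((g<60)*255).astype(np.uint8); white=((g>215)*255).astype(np.uint8)
def rep(n,b,z):
    P=np.array([at(p,q,z,T) for q in b])[:,:2]; e=[P[1]-P[0],P[2]-P[1]]
    print(n,P.mean(0),[(round(np.linalg.norm(v),1),round((np.degrees(np.arctan2(v[1],v[0]))+90)%180-90,1)) for v in e],b.mean(0))
rep('strip label',blob(white,282,108,332,130),115)
rep('strip block',blob(cv2.morphologyEx(((g<110)*255).astype(np.uint8),cv2.MORPH_CLOSE,np.ones((1,1))),272,100,331,140),115)
rep('disc label',blob(white,325,200,360,232),115)
rep('disc block',blob(dark,316,193,370,234),115)
b=blob(dark,190,112,232,215);rep('bar dark',b,88)
lidw=((g>150)*255).astype(np.uint8);rep('lid plate',blob(lidw,236,60,394,260),102)
# fixed-camera tray / tin
sc=None
E
```

```text
strip label [576.1  67.2] [(np.float64(52.2), np.float64(0.0)), (np.float64(8.1), np.float64(-89.9))] [304.  119.5]
strip block [577.   67.3] [(np.float64(57.4), np.float64(1.8)), (np.float64(36.2), np.float64(-87.9))] [304.8 119.3]
disc label [623.4 -51.4] [(np.float64(31.5), np.float64(0.0)), (np.float64(30.3), np.float64(-88.8))] [342.5 215.5]
disc block [623.5 -47.8] [(np.float64(54.3), np.float64(3.4)), (np.float64(38.8), np.float64(-85.3))] [342.6 212.7]
bar dark [449.    7.2] [(np.float64(15.3), np.float64(9.9)), (np.float64(130.4), np.float64(-83.9))] [208.3 165.1]
lid plate [591.1   6.6] [(np.float64(158.2), np.float64(5.2)), (np.float64(211.2), np.float64(-82.3))] [317. 164.]
```

```bash
python3 - <<'E'
from h import *
np.set_printoptions(precision=0,suppress=True)
p=viewer.camera("scene");q=viewer.camera("side")
A=lambda x,y,z:at(p,(110+x/2,130+y/2),z)
B=lambda x,y,z:at(q,(200+x*260/600,110+y*260/600),z)
print('tray',[A(*c,20)for c in((533,95),(637,80),(665,155),(560,167))],[B(*c,20) for c in((127,105),(205,92),(240,142),(165,165))])
print('tin',[A(*c,18) for c in((42,185),(160,168),(95,130))],[B(*c,18) for c in((270,488),(425,485),(345,425))])
print('jar base',A(600,292,0),'top',[A(603,260,z) for z in(40,70)],'side base',B(343,132,0),B(343,95,40),B(343,95,70))
print('mug',A(135,318,0),[A(125,262,z) for z in (80,100)],B(488,428,0),[B(490,352,z) for z in(80,100)])
E
```

```text
tray [array([417., 253.,  20.]), array([405., 409.,  20.]), array([542., 414.,  20.]), array([547., 266.,  20.])] [array([398., 408.,  20.]), array([524., 411.,  20.]), array([542., 264.,  20.]), array([422., 238.,  20.])]
tin [array([ 501., -435.,   18.]), array([ 489., -278.,   18.]), array([ 413., -374.,   18.])] [array([ 410., -348.,   18.]), array([ 569., -390.,   18.]), array([ 514., -289.,   18.])]
jar base [729. 284.   0.] top [array([706., 287.,  40.]), array([722., 278.,  70.])] side base [710. 274.   0.] [722. 315.  40.] [705. 272.  70.]
mug [ 704. -298.    0.] [array([ 671., -294.,   80.]), array([ 683., -288.,  100.])] [ 675. -325.    0.] [array([ 685., -284.,   80.]), array([ 674., -301.,  100.])]
```

Call:
{"fn": "apply_moves", "kwargs": {
  "rows": [
    [[0,0,0],0.149],
    [[0,0,0],0.149],
    [[0,0,0],0.149],
    [[0,0,0],0.149],
    [[0,0,0],0.149],
    [[0,0,0],0.149],
    [[0,0,0],0.149],
    [[0,0,0],0.149]
  ]
}}

```text
clock: 2.65
ee_pos: [600.0, -0.0, 373.9]
orientation: [-180.0, 0.0, 21.4]
ft_force: [0.1, 0.2, 0.4]
gripper_width: 68.2
grasp_force: 0.0
```

Call:
{"fn": "apply_moves", "kwargs": {
  "rows": [
    [[0,0,-0.0],0.118],
    [[0,0,0],0.118],
    [[0,0,0],0.117],
    [[0.011,0.024,0.04],0],
    [[0.011,0.024,0.04],0],
    [[0,0,0.04],0],
    [[0,0,0.04],0],
    [[0,0,0],0]
  ]
}}

```text
clock: 3.45
ee_pos: [620.3, -47.3, 208.9]
orientation: [-179.9, 0.5, 1.5]
ft_force: [-0.5, 0.0, 0.1]
gripper_width: 68.2
grasp_force: 0.0
```

Call:
{"fn": "apply_moves", "kwargs": {
  "rows": [
    [[0.002,0,0.03],0],
    [[0,0,0.03],0],
    [[0,0,0.02],0],
    [[0,0,0.01],0],
    [[0,0,0.008],0],
    [[0,0,0.003],0],
    [[0,0,0],0],
    [[0,0,0],0]
  ]
}}

```text
clock: 4.25
ee_pos: [625.8, -47.4, 113.9]
orientation: [180.0, -0.1, 1.5]
ft_force: [0.7, 0.5, 0.6]
gripper_width: 68.0
grasp_force: 0.0
```

Call:
{"fn": "apply_moves", "kwargs": {
  "rows": [
    [[0,0,0],0],
    [[0,0,0],0],
    [[0,0,0],0],
    [[0,0,0],0],
    [[0,0,0],0],
    [[0,0,0],0],
    [[0,0,0],0],
    [[0,0,0],0]
  ],
  "hand": 25,
  "grip_force": 15
}}

```text
clock: 5.05
ee_pos: [625.2, -47.4, 113.0]
orientation: [180.0, 0.0, 1.5]
ft_force: [-1.6, -0.8, 2.4]
gripper_width: 35.7
grasp_force: 15.0
```

Call:
{"fn": "apply_moves", "kwargs": {
  "rows": [
    [[0,0,-0.02],0],
    [[0,0,-0.03],0],
    [[0,0,-0.03],0],
    [[0,-0.01,-0.02],0],
    [[-0.01,-0.03,-0.01],0],
    [[-0.015,-0.0384,0],0],
    [[-0.015,-0.0384,0],0],
    [[-0.015,-0.0384,0],0]
  ]
}}

```text
clock: 5.85
ee_pos: [565.4, 107.6, 222.9]
orientation: [-180.0, -0.0, 1.5]
ft_force: [0.4, 0.3, -1.2]
gripper_width: 35.5
grasp_force: 15.0
```

Call:
{"fn": "apply_moves", "kwargs": {
  "rows": [
    [[-0.015,-0.0384,0],0],
    [[-0.015,-0.0384,0],0],
    [[-0.015,-0.0384,0],0],
    [[-0.015,-0.0384,0],0],
    [[-0.015,-0.0384,0],0],
    [[-0.01,-0.035,0],0],
    [[0,0,0],0],
    [[0,0,0],0]
  ]
}}

```text
clock: 6.65
ee_pos: [475.0, 331.5, 222.7]
orientation: [180.0, 0.0, 1.6]
ft_force: [0.4, 0.4, -1.2]
gripper_width: 35.9
grasp_force: 15.0
```

```bash
python3 - <<'E'
from h import *
np.set_printoptions(precision=1,suppress=True)
s=env.state();T=tool(s);print(s["ee_pos"],s["orientation"],s["gripper_width"])
p=viewer.camera("wrist");save(p,'w2.png')
for n,z in dict(thermo_disc_mid=s["ee_pos"][2],parts_tray=20).items():
    for r in recognise(p,n)[:3]:
        b=r["rect"];print(n,np.round(b),round(r["confidence"],2),at(p,((b[0]+b[2])/2,(b[1]+b[3])/2),z,T))
E
```

```text
[475.  331.5 222.7] [180.    0.    1.6] 35.930887360753374
thermo_disc_mid [287. 177. 362. 326.] 0.74 [475.7 333.  222.7]
parts_tray [239. 124. 394. 243.] 0.91 [474.2 341.4  20. ]
```

View pics/w2.png

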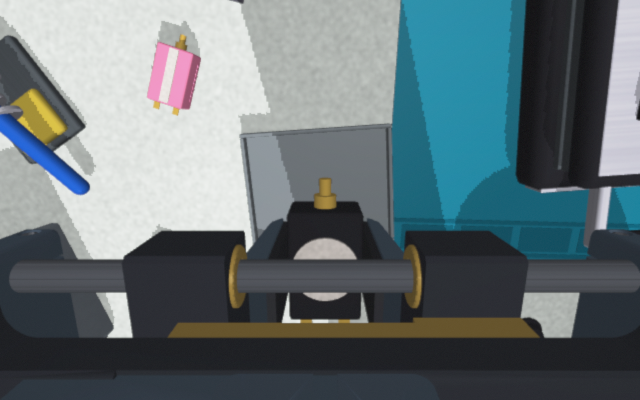

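The disc thermostat is held level with its label up (325,268), and the tray's far rim is at rows 125-135. I'll lower it now.

Call:
{"fn": "apply_moves", "kwargs": {
  "rows": [
    [[0,-0.006,0.04],0],
    [[0,0,0.04],0],
    [[0,0,0.04],0],
    [[0,0,0.04],0],
    [[0,0,0.025],0],
    [[0,0,0.013],0],
    [[0,0,0],0],
    [[0,0,0],0]
  ]
}}

```text
clock: 7.6
ee_pos: [476.1, 337.1, 25.9]
orientation: [-180.0, -0.1, 1.4]
ft_force: [-0.7, -0.1, -0.7]
gripper_width: 35.8
grasp_force: 15.0
```

Call:
{"fn": "apply_moves", "kwargs": {
  "rows": [
    [[0,0,0.003],0],
    [[0,0,0.003],0],
    [[0,0,0.002],0],
    [[0,0,0.0015],0],
    [[0,0,0],0],
    [[0,0,0],0],
    [[0,0,0],0],
    [[0,0,0],0]
  ]
}}

```text
clock: 8.4
ee_pos: [475.3, 337.1, 15.5]
orientation: [-180.0, -0.0, 1.5]
ft_force: [0.3, -0.6, -0.5]
gripper_width: 35.9
grasp_force: 15.0
```

Call:
{"fn": "apply_moves", "kwargs": {
  "rows": [
    [[0,0,0.001],0],
    [[0,0,0.001],0],
    [[0,0,0],0],
    [[0,0,0],0],
    [[0,0,0],0],
    [[0,0,0],0],
    [[0,0,0],0],
    [[0,0,0],0]
  ]
}}

```text
clock: 9.2
ee_pos: [475.6, 337.2, 14.2]
orientation: [-180.0, -0.0, 1.5]
ft_force: [-2.6, -4.0, 14.6]
gripper_width: 35.8
grasp_force: 15.0
```

Call:
{"fn": "apply_moves", "kwargs": {
  "rows": [
    [[0,0,0],0],
    [[0,0,0],0],
    [[0,0,0],0],
    [[0,0,0],0],
    [[0,0,-0.02],0],
    [[0,0,-0.04],0],
    [[0,0,-0.045],0],
    [[0,0,-0.045],0]
  ],
  "hand": 60
}}

```text
clock: 10.0
ee_pos: [474.9, 336.8, 164.8]
orientation: [180.0, 0.0, 1.5]
ft_force: [0.7, 0.4, -0.3]
gripper_width: 54.8
grasp_force: 0.0
```

Call:
{"fn": "apply_moves", "kwargs": {
  "rows": [
    [[0,0,-0.045],0],
    [[0.012,0.035,0],0],
    [[0.013,0.035,0],0],
    [[0.014,0.04,0],0],
    [[0.014,0.04,0],0],
    [[0.014,0.04,0],0],
    [[0.014,0.04,0],0],
    [[0.012,0.035,0],0]
  ]
}}

```text
clock: 10.8
ee_pos: [575.5, 72.6, 208.5]
orientation: [180.0, -0.0, 1.5]
ft_force: [0.3, 0.7, -0.0]
gripper_width: 54.7
grasp_force: 0.0
```

```bash
python3 - <<'E'
from h import *
np.set_printoptions(precision=1,suppress=True)
s=env.state();T=tool(s);print(s["ee_pos"],s["orientation"],s["gripper_width"])
for c in("side","scene"):
    p=viewer.camera(c);save(p,c+'3.png')
    for r in recognise(p,"thermo_disc_mid")[:2]:
        b=r["rect"];print(np.round(b),r["confidence"],at(p,((b[0]+b[2])/2,(b[1]+b[3])/2),17))
a=cv2.imread('pics/side3.png')[120:200,240:380]; cv2.imwrite('pics/s3c.png',cv2.resize(a,(700,400),interpolation=cv2.INTER_CUBIC))
E
```

```text
[575.5  72.6 208.5] [180.   -0.    1.5] 54.67409965191523
[271. 159. 291. 174.] 0.5 [473.2 320.6  17. ]
[399. 180. 418. 201.] 0.66 [471.3 334.6  17. ]
[238. 169. 357. 282.] 0.2 [556.3  12.9  17. ]
```

View pics/s3c.png

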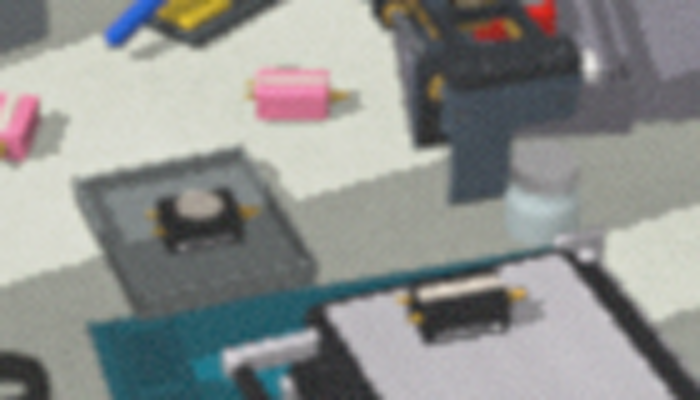

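The disc thermostat lies flat in the tray with its label up. Next is the strip thermostat.

Call:
{"fn": "apply_moves", "kwargs": {
  "rows": [
    [[0.001,0.0055,0.02],0],
    [[0,0,0.03],0],
    [[0,0,0.025],0],
    [[0,0,0.015],0],
    [[0,0,0.007],0],
    [[0,0,0.001],0],
    [[0,0,0],0],
    [[0,0,0],0]
  ]
}}

```text
clock: 11.8
ee_pos: [576.9, 69.2, 111.5]
orientation: [-180.0, -0.1, 1.5]
ft_force: [-0.1, 0.6, -0.9]
gripper_width: 54.7
grasp_force: 0.0
```

Call:
{"fn": "apply_moves", "kwargs": {
  "rows": [
    [[0,0,0],0],
    [[0,0,0],0],
    [[0,0,0],0],
    [[0,0,0],0],
    [[0,0,0],0],
    [[0,0,0],0],
    [[0,0,0],0],
    [[0,0,0],0]
  ],
  "hand": 25,
  "grip_force": 15
}}

```text
clock: 12.6
ee_pos: [576.4, 69.1, 110.8]
orientation: [180.0, -0.0, 1.5]
ft_force: [-0.6, -1.6, 6.7]
gripper_width: 35.5
grasp_force: 15.0
```

Call:
{"fn": "apply_moves", "kwargs": {
  "rows": [
    [[0,0,-0.02],0],
    [[0,0,-0.03],0],
    [[0,0,-0.03],0],
    [[0,0.01,-0.02],0],
    [[-0.007,0.029,-0.01],0],
    [[-0.009,0.039,0],0],
    [[-0.009,0.039,0],0],
    [[-0.009,0.039,0],0]
  ]
}}

```text
clock: 13.4
ee_pos: [545.7, -89.0, 220.5]
orientation: [-180.0, -0.0, 1.5]
ft_force: [0.1, -0.2, -1.4]
gripper_width: 35.8
grasp_force: 15.0
```

Call:
{"fn": "apply_moves", "kwargs": {
  "rows": [
    [[-0.009,0.039,0],0],
    [[-0.009,0.039,0],0],
    [[-0.009,0.039,0],0],
    [[-0.009,0.039,0],0],
    [[-0.009,0.039,0],0],
    [[-0.009,0.039,0],0],
    [[-0.009,0.035,0],0],
    [[0,0,0],0]
  ]
}}

```text
clock: 14.2
ee_pos: [489.3, -361.6, 220.3]
orientation: [180.0, -0.0, 1.3]
ft_force: [0.7, 0.1, -0.3]
gripper_width: 35.6
grasp_force: 15.0
```

```bash
python3 - <<'E'
from h import *
np.set_printoptions(precision=1,suppress=True)
s=env.state();T=tool(s);print(s["ee_pos"],s["orientation"],s["gripper_width"])
p=viewer.camera("wrist");save(p,'w4.png')
for n,z in dict(thermo_strip_mid=s["ee_pos"][2],tin_lid=18).items():
    for r in recognise(p,n)[:3]:
        b=r["rect"];print(n,np.round(b),round(r["confidence"],2),at(p,((b[0]+b[2])/2,(b[1]+b[3])/2),z,T), 'far edge',at(p,((b[0]+b[2])/2,b[1]),z,T),'L/R',at(p,(b[0],b[3]),z,T),at(p,(b[2],b[3]),z,T))
E
```

```text
[ 489.3 -361.6  220.3] [180.   -0.    1.3] 35.63363333780442
thermo_strip_mid [286. 173. 364. 321.] 0.55 [ 492.6 -360.1  220.3] far edge [ 531.1 -359.2  220.3] L/R [ 449.3 -339.8  220.3] [ 450.3 -382.3  220.3]
thermo_strip_mid [  0.   0. 110. 232.] 0.3 [ 555.4 -230.9  220.3] far edge [ 605.1 -238.8  220.3] L/R [ 496.9 -193.5  220.3] [ 498.2 -249.8  220.3]
tin_lid [251. 111. 400. 226.] 0.8 [ 505.6 -360.8   18. ] far edge [ 565.  -359.4   18. ] L/R [ 439.4 -279.1   18. ] [ 443.2 -445.6   18. ]
```

View pics/w4.png

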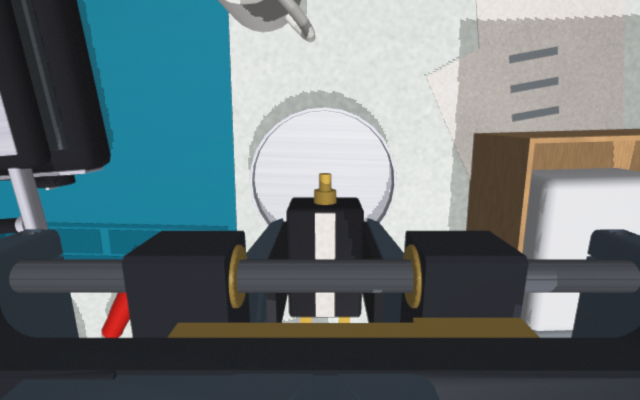

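The strip thermostat is held level over the tin lid, whose far rim is at row 111 with its centre near column 325. The clearance is fine, so I'll lower it.

Call:
{"fn": "apply_moves", "kwargs": {
  "rows": [
    [[-0.002,0,0.04],0],
    [[0,0,0.04],0],
    [[0,0,0.04],0],
    [[0,0,0.04],0],
    [[0,0,0.025],0],
    [[0,0,0.013],0],
    [[0,0,0],0],
    [[0,0,0],0]
  ]
}}

```text
clock: 15.15
ee_pos: [489.0, -358.3, 23.5]
orientation: [180.0, -0.0, 1.5]
ft_force: [0.2, -0.4, 0.2]
gripper_width: 35.6
grasp_force: 15.0
```

Call:
{"fn": "apply_moves", "kwargs": {
  "rows": [
    [[0,0,0.003],0],
    [[0,0,0.002],0],
    [[0,0,0.0015],0],
    [[0,0,0],0],
    [[0,0,0],0],
    [[0,0,0],0],
    [[0,0,0],0],
    [[0,0,0],0]
  ]
}}

```text
clock: 15.95
ee_pos: [488.2, -358.3, 16.0]
orientation: [180.0, -0.0, 1.5]
ft_force: [0.4, 0.7, -0.5]
gripper_width: 35.9
grasp_force: 15.0
```

Call:
{"fn": "apply_moves", "kwargs": {
  "rows": [
    [[0,0,0.001],0],
    [[0,0,0.001],0],
    [[0,0,0.001],0],
    [[0,0,0],0],
    [[0,0,0],0],
    [[0,0,0],0],
    [[0,0,0],0],
    [[0,0,0],0]
  ]
}}

```text
clock: 16.75
ee_pos: [488.2, -358.3, 12.9]
orientation: [180.0, -0.0, 1.5]
ft_force: [-0.3, 0.0, -0.8]
gripper_width: 36.1
grasp_force: 15.0
```

Call:
{"fn": "apply_moves", "kwargs": {
  "rows": [
    [[0,0,0.001],0],
    [[0,0,0.0005],0],
    [[0,0,0],0],
    [[0,0,0],0],
    [[0,0,0],0],
    [[0,0,0],0],
    [[0,0,0],0],
    [[0,0,0],0]
  ]
}}

```text
clock: 17.55
ee_pos: [488.4, -358.4, 12.3]
orientation: [-180.0, -0.0, 1.5]
ft_force: [-4.8, 4.8, 18.4]
gripper_width: 36.0
grasp_force: 15.0
```

Call:
{"fn": "apply_moves", "kwargs": {
  "rows": [
    [[0,0,0],0],
    [[0,0,0],0],
    [[0,0,0],0],
    [[0,0,0],0],
    [[0,0,-0.02],0],
    [[0,0,-0.04],0],
    [[0,0,-0.045],0],
    [[0,0,-0.045],0]
  ],
  "hand": 60
}}

```text
clock: 18.35
ee_pos: [487.9, -358.1, 162.8]
orientation: [-180.0, 0.0, 1.5]
ft_force: [0.9, -0.7, 0.8]
gripper_width: 54.8
grasp_force: 0.0
```

Call:
{"fn": "apply_moves", "kwargs": {
  "rows": [
    [[0,0,-0.045],0],
    [[0,-0.03,-0.03],0],
    [[0,-0.045,-0.02],0],
    [[0,-0.045,-0.02],0],
    [[0,-0.045,0],0],
    [[0,-0.045,0],0],
    [[0,-0.045,0],0],
    [[0,-0.045,0],0]
  ]
}}

```text
clock: 19.15
ee_pos: [480.0, -56.7, 276.5]
orientation: [180.0, -0.0, 1.5]
ft_force: [-0.5, -0.1, -0.2]
gripper_width: 55.1
grasp_force: 0.0
```

Call:
{"fn": "apply_moves", "kwargs": {
  "rows": [
    [[-0.014,-0.025,0],0],
    [[-0.014,-0.024,0],0],
    [[0,0,0],-0.149],
    [[0,0,0],-0.149],
    [[0,0,0],-0.149],
    [[0,0,0],-0.149],
    [[0,0,0],-0.149],
    [[0,0,0],-0.149]
  ]
}}

```text
clock: 19.95
ee_pos: [451.1, -10.1, 276.4]
orientation: [-180.0, 0.0, 53.1]
ft_force: [0.4, 0.5, -0.6]
gripper_width: 54.7
grasp_force: 0.0
```

Call:
{"fn": "apply_moves", "kwargs": {
  "rows": [
    [[0,0,0],-0.149],
    [[0,0,0],-0.149],
    [[0,0,0],-0.149],
    [[0,0,0],-0.149],
    [[0,0,0],-0.149],
    [[0,0,0],-0.019],
    [[0,0,0],0],
    [[0,0,0],0]
  ],
  "hand": 42
}}

```text
clock: 20.75
ee_pos: [451.2, -10.2, 276.4]
orientation: [-180.0, -0.0, 96.3]
ft_force: [-0.6, -0.8, 0.4]
gripper_width: 38.0
grasp_force: 0.0
```

```bash
python3 - <<'E'
from h import *
np.set_printoptions(precision=1,suppress=True)
s=env.state();T=tool(s);print(s["clock"],s["ee_pos"],s["orientation"],s["gripper_width"],s["joints"])
q=viewer.camera("side");p=viewer.camera("wrist");save(p,'w5.png');save(q,'side5.png')
import pickle;pickle.dump((dict(K=p["K"],hand_eye=p["hand_eye"]),T),open('w5.pkl','wb'))
for n in("thermo_strip_mid",):
    for r in recognise(q,n)[:3]:
        b=r["rect"];print(np.round(b),r["confidence"],at(q,((b[0]+b[2])/2,(b[1]+b[3])/2),17))
a=cv2.imread('pics/side5.png')[270:370,290:410];a=cv2.resize(a,(480,400),interpolation=cv2.INTER_CUBIC)
w=cv2.imread('pics/w5.png')[0:300,:];w=cv2.resize(w,(800,375)) if 0 else w
c=np.zeros((600,640,3),np.uint8);c[:300]=w;c[300:600,:360]=cv2.resize(a,(360,300));cv2.imwrite('pics/c5.png',c)
E
```

```text
20.75 [451.2 -10.2 276.4] [-180.    -0.    96.3] 37.95040755890032 [ -4.2  -6.6 124.6   0.   62.  -10.5]
[334. 308. 364. 330.] 0.64 [ 487.5 -362.4   17. ]
```

View pics/c5.png

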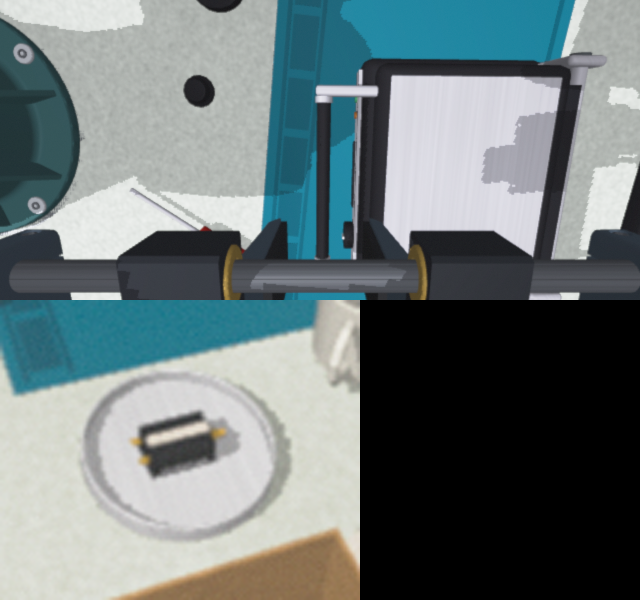

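The strip thermostat lies flat in the tin lid with its label up. The bar runs at columns 317-330, rows 100-255, right under the fingers.

```bash
python3 - <<'E'
from h import *
import pickle
np.set_printoptions(precision=1,suppress=True)
p,T=pickle.load(open('w5.pkl','rb'))
g=cv2.cvtColor(cv2.imread('pics/w5.png'),cv2.COLOR_BGR2GRAY)
P=[]
for y in range(110,246,15):
    c=np.where(g[y,305:345]<70)[0]+305
    a=at(p,(c.min()-.5,y),88,T);b=at(p,(c.max()+.5,y),88,T);m=(a+b)/2;P.append(m[:2]);print(y,c.min(),c.max(),m,np.linalg.norm(a-b))
P=np.array(P);k=np.polyfit(P[:,1],P[:,0],1);print('yaw',-np.degrees(np.arctan(k[0])),'x at y=-10',np.polyval(k,-10))
print('arm end inner',at(p,(323,97),88,T),'arm outer',at(p,(323,86),88,T),'lid far L corner',at(p,(368,60),95,T),at(p,(570,68),95,T))
E
```

```text
110 316 330 [442.7  65.7  88. ] 14.882881416066896
125 316 330 [444.3  51.2  88. ] 15.03052344530729
140 316 330 [445.9  36.5  88. ] 15.181124131981464
155 317 329 [447.5  21.5  88. ] 13.290136868931302
170 317 329 [449.2   6.2  88. ] 13.426022559052315
185 317 329 [450.9  -9.5  88. ] 13.564715707407945
200 317 329 [452.6 -25.4  88. ] 13.706304227558197
215 317 328 [453.9 -41.8  88. ] 12.785400656331253
230 316 344 [463.7 -57.6  88. ] 31.22843349952271
245 316 344 [465.7 -74.6  88. ] 31.564943269593847
yaw 8.874297016316463 x at y=-10 452.7649702180262
arm end inner [441.4  77.9  88. ] arm outer [440.3  88.2  88. ] lid far L corner [480.  115.4  95. ] [671.2 129.3  95. ]
```

Call:
{"fn": "apply_moves", "kwargs": {
  "rows": [
    [[0.001,0,0.04],0],
    [[0,0,0.04],0],
    [[0,0,0.04],0],
    [[0,0,0.04],0],
    [[0,0,0.03],0],
    [[0,0,0.014],0],
    [[0,0,0],0],
    [[0,0,0],0]
  ]
}}

```text
clock: 21.7
ee_pos: [451.4, -9.2, 72.8]
orientation: [-180.0, -0.0, 96.4]
ft_force: [0.1, -0.4, -0.1]
gripper_width: 38.2
grasp_force: 0.0
```

Call:
{"fn": "apply_moves", "kwargs": {
  "rows": [
    [[0,0,0.002],0],
    [[0,0,0],0],
    [[0,0,0],0],
    [[0,0,0],0],
    [[0,0,0],0],
    [[0,0,0],0],
    [[0,0,0],0],
    [[0,0,0],0]
  ],
  "hand": 0,
  "grip_force": 20
}}

```text
clock: 22.5
ee_pos: [449.0, -9.2, 70.5]
orientation: [-179.8, -0.0, 96.5]
ft_force: [-13.7, -3.4, 13.0]
gripper_width: 13.4
grasp_force: 20.0
```

The bar is gripped at 13.4 mm. The side load suggests a 2 mm offset, which I'll take out as the arc begins.

Call:
{"fn": "apply_moves", "kwargs": {
  "rows": [
    [[0,-0.0017,-0.0123],0],
    [[0,0.0009,-0.0122],0],
    [[0,0.0015,-0.0121],0],
    [[0,0.0021,-0.0121],0],
    [[0,0.0027,-0.0119],0],
    [[0,0.0033,-0.0118],0],
    [[0,0.0039,-0.0116],0],
    [[0,0.0045,-0.0114],0]
  ],
  "grip_force": 25
}}

```text
clock: 23.3
ee_pos: [467.6, -7.4, 166.6]
orientation: [-179.9, 0.0, 96.5]
ft_force: [-5.4, -4.5, -2.3]
gripper_width: 13.7
grasp_force: 25.0
```

Call:
{"fn": "apply_moves", "kwargs": {
  "rows": [
    [[0,0.005,-0.0112],0],
    [[0,0.0056,-0.0109],0],
    [[0,0.0061,-0.0106],0],
    [[0,0.0067,-0.0103],0],
    [[0,0.0072,-0.0099],0],
    [[0,0.0077,-0.0096],0],
    [[0,0.0081,-0.0092],0],
    [[0,0.0086,-0.0088],0]
  ]
}}

```text
clock: 24.1
ee_pos: [520.7, -1.8, 247.5]
orientation: [-179.6, 0.1, 96.5]
ft_force: [-23.8, -8.7, 19.8]
gripper_width: 13.7
grasp_force: 25.0
```

Call:
{"fn": "apply_moves", "kwargs": {
  "rows": [
    [[0,0.0084,-0.0089],0],
    [[0,0.0088,-0.0084],0],
    [[0,0.0092,-0.0079],0],
    [[0,0.0096,-0.0074],0],
    [[0,0.0105,-0.0064],0],
    [[0,0.0108,-0.0058],0],
    [[0,0.0111,-0.0053],0],
    [[0,0.0113,-0.0047],0]
  ]
}}

```text
clock: 24.9
ee_pos: [602.7, 7.3, 302.6]
orientation: [180.0, 0.1, 96.5]
ft_force: [-3.4, -7.3, 4.0]
gripper_width: 13.4
grasp_force: 25.0
```

Call:
{"fn": "apply_moves", "kwargs": {
  "rows": [
    [[0,0.0086,-0.0032],0],
    [[0,0.0087,-0.0029],0],
    [[0,0.0088,-0.0026],0],
    [[0,0.0089,-0.0022],0],
    [[0,0.009,-0.0019],0],
    [[0,0.0091,-0.0015],0],
    [[0,0.0091,-0.0012],0],
    [[0,0.0092,-0.0008],0]
  ]
}}

```text
clock: 25.7
ee_pos: [673.7, 15.3, 318.7]
orientation: [180.0, 0.1, 96.5]
ft_force: [-1.6, -6.9, 4.1]
gripper_width: 13.2
grasp_force: 25.0
```

```bash
python3 - <<'E'
from h import *
s=env.state();print(s["clock"],s["ee_pos"],s["ft_force"],s["wrist_torque"])
q=viewer.camera("side");save(q,'side6.png')
a=cv2.imread('pics/side6.png')[60:260,240:460];cv2.imwrite('pics/s6.png',cv2.resize(a,(660,600),interpolation=cv2.INTER_CUBIC))
E
```

```text
25.7 [673.71411472  15.2984953  318.70549314] [-1.55381896 -6.85853449  4.06562698] [-1.22672127  0.39816455 -0.31067629]
```

View pics/s6.png

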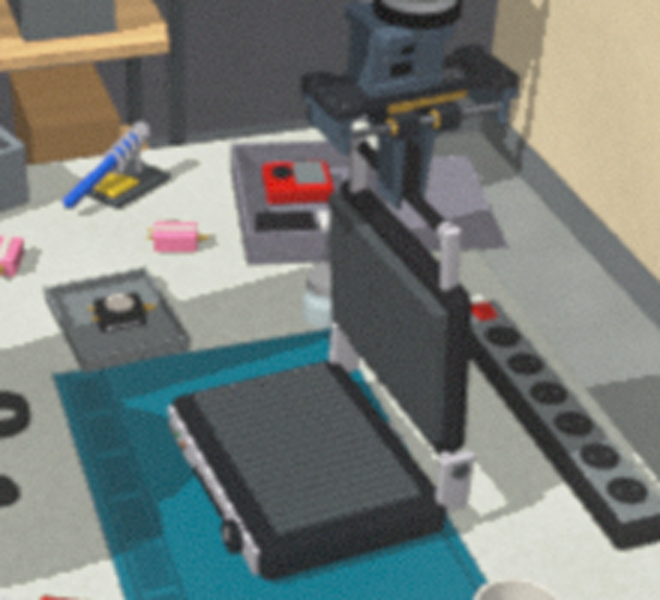

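The lid is near upright and the bar is still held at the top. Both estimates of the angle agree on about 1.49 rad, so it needs about 39 mm more.

Call:
{"fn": "apply_moves", "kwargs": {
  "rows": [
    [[0,0.006,-0.0003],0],
    [[0,0.006,-0.0002],0],
    [[0,0.006,0],0],
    [[0,0.006,0],0],
    [[0,0.006,0],0],
    [[0,0.005,0.0002],0],
    [[0,0.003,0.0003],0],
    [[0,0.001,0],0]
  ]
}}

```text
clock: 26.55
ee_pos: [712.4, 19.6, 318.5]
orientation: [180.0, 0.1, 96.5]
ft_force: [-0.1, -7.1, 0.9]
gripper_width: 13.5
grasp_force: 25.0
```

Call:
{"fn": "apply_moves", "kwargs": {
  "rows": [
    [[0,0,0],0],
    [[0,0,0],0],
    [[0,0,0],0],
    [[0,0,0],0],
    [[0,0,0],0],
    [[0,0,0],0],
    [[0,0,0],0],
    [[0,0,0],0]
  ]
}}

```text
clock: 27.35
ee_pos: [712.1, 19.6, 318.5]
orientation: [180.0, 0.1, 96.5]
ft_force: [-0.1, -6.4, 0.3]
gripper_width: 13.2
grasp_force: 25.0
```

```bash
python3 - <<'E'
from h import *
np.set_printoptions(precision=1,suppress=True)
s=env.state();print(s["clock"],s["ee_pos"],s["ft_force"],s["gripper_width"],s["grasp_force"])
q=viewer.camera("side");save(q,'side7.png')
for n in("thermo_strip_mid","thermo_disc_mid"):
    for r in recognise(q,n)[:3]:
        b=r["rect"];print(n,np.round(b),r["confidence"],at(q,((b[0]+b[2])/2,(b[1]+b[3])/2),17))
a=cv2.imread('pics/side7.png')[60:360,200:480];cv2.imwrite('pics/s7.png',cv2.resize(a,(560,600),interpolation=cv2.INTER_CUBIC))
# expected bar-arm ends at theta, hinge (694.5,17), yaw 6.3
yw=np.radians(6.3)
for th in(1.5,1.57,1.65,1.73):
    o=[]
    for L in(-92,92):
        for r in(245,0):
            u=-r*np.cos(th);X=np.array([694.5+u*np.cos(yw)-L*np.sin(yw),17+u*np.sin(yw)+L*np.cos(yw),88+r*np.sin(th)])
            o.append((proj(q,X)-[200,60])*2)
    print(th,np.array(o).round(0).tolist())
E
```

```text
27.35 [712.1  19.6 318.5] [-0.1 -6.4  0.3] 13.206477369564814 25.020213425159454
thermo_strip_mid [335. 309. 366. 329.] 0.78 [ 490.7 -362.6   17. ]
thermo_strip_mid [289. 131. 310. 143.] 0.69 [585.4 494.9  17. ]
thermo_disc_mid [273. 159. 289. 173.] 0.68 [473.3 320.9  17. ]
1.5 [[383.0, 156.0], [376.0, 297.0], [319.0, 93.0], [319.0, 229.0]]
1.57 [[394.0, 153.0], [376.0, 297.0], [329.0, 91.0], [319.0, 229.0]]
1.65 [[407.0, 150.0], [376.0, 297.0], [342.0, 89.0], [319.0, 229.0]]
1.73 [[420.0, 149.0], [376.0, 297.0], [353.0, 88.0], [319.0, 229.0]]
```

View pics/s7.png

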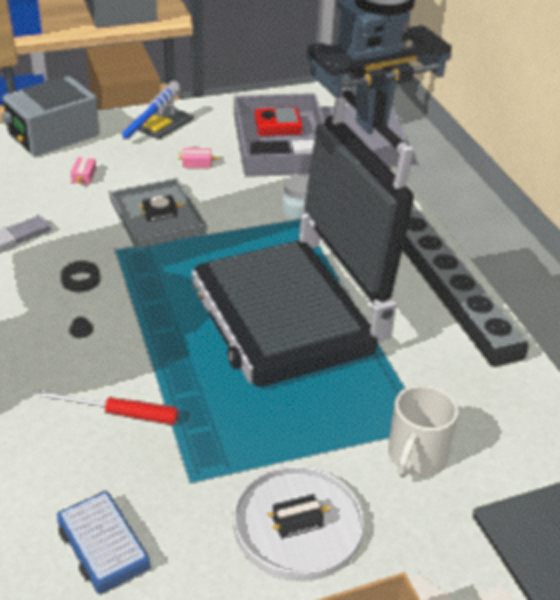

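The near end of the bar's arm shows at about (404,150), and the prediction for 1.65 rad is (407,150). The tangential force is about zero, the lid is still, and both thermostats are in place, so I'm handing in.

```bash
python3 -c "
from station import finish_job
print(finish_job())"
```

```text
the job is handed in; nothing more can be done
None
```

I handed the job in at about 27 s: the round-label thermostat lies flat in the tray, the strip-label one flat in the tin lid, and the lid is held still by its gripped bar at about 1.65 rad; the hand-in returned no verdict.

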